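# Fetch the last power module from under the caddy's sliding cover

## Robot

A 6-joint arm with a two-finger parallel gripper is mounted at the origin on the work surface. World frame = base frame: x ahead of the robot, y to its left, z up, the work surface at z = 0. Lengths are in m, angles in rad, forces in N, time in s.
With the tool pointing down it reaches from about 0.325 to 0.925 m from the base axis. Payload 3.1 kg.
Tool frame: the origin (TCP) lies at the very end of the fingers, on their centre line; the grasp point (between the pads) lies 19 mm behind it; z points along the fingers, y is the line along which they close (so a half turn about z gives the same grasp; the last joint's range is limited). The gripper opens to 85 mm and grips with 20 to 120 N. Pads are 22 mm wide; open, the fingers measure 114 mm over their backs; the gripper's body (76 mm by 85 mm) begins 54 mm behind the grasp point. The pads swing forward as they close: fully open they stand 13 mm farther back than shut.
Start: joints at [-0.112, 0.217, 1.613, -0, 1.311, -0.112], TCP at [0.625, 0, 0.231] pointing down, gripper open.
Joint ranges: [-2.75, 2.75], [-0.78, 2.1], [0.31, 2.55], [-1.13, 4.27], [0.13, 2.63], [-2.58, 2.58]. Speed limits (rad/s): [2.79, 2.79, 3.14, 3.14, 3.14, 3.14].

## Interface

Orientations are given as a unit quaternion [x, y, z, w].
In Python, from workcell import bot gives the robot as it stands.
- The arm moves only by the tool jog_arm, never from a script. Its arguments are lists of equal length, an entry for each row: "delta_pos": the shift along the world's x, y, z in cm, a list of three; "yaw": the turn about the world's z in degrees. In form: {"delta_pos": [[x, y, z], ...], "yaw": [yaw, ...]}. A call has 1 to 10 rows; each row shifts and turns the commanded pose from where the row before left it; what a row does not reach is not made up. A row lasts 1/8 s, in which the tool goes at most 62.5 mm and 10.7 degrees, less where a joint would pass 70% of its speed; a pose out of reach is approached as far as the arm can. A call is refused whole if a number of a shift passes 6.25 or a number of a turn 10.7, either way. A call with a gripper value outside its range is refused whole. "hand" is the gripper command: -1 is shut, 1 is fully open, values between are in proportion, set as the call begins (left out, the last holds). The fingers move at their own pace and stop on an object; the grip force is fixed at half the most. Time passes only in rows, so rows that do not move let the fingers close. It gives the time, the measured TCP pose, the force, the opening and the grip force at its end, in the units of the state.
- bot.read_state(): the state, without advancing time (a new reading comes with each control period).
- bot.grab_frame(name): name is "scene" or "side" or "wrist"; returns a dict with "image" (384x512x3 uint8, blue, green, red), "intrinsics" (3x3 intrinsics, pixels), "distortion" ([k1, k2, p1, p2, k3] as OpenCV has them; the pictures are not rectified), "rvec" (rotation vector, rad) and "tvec" (3), from world to camera coordinates, as OpenCV has them. Camera axes: x right, y down, z forward; pixel columns grow to the right and rows downward; lengths in m; the calibration is good to about 2 mm. A picture is of the moment at which its call begins. There is no depth.
- bot.close_job(): hands the job in; it is judged then, once.
Trained networks look in a picture, given as the dict that the camera call returned (one of the last four; its "shot" number tells which), for a name from the list of things; names that differ only in an ending like _2 or _b are one class to them, and where a whole thing is asked for, a point or a joint stands for the part that bears it (a point fixed in the world has none). Each returns a list of dicts, best first, with "score" (0 to 1); they miss things now and then, are a little off and sometimes report something else, mostly with a low value. They report only what shows in the picture. A call takes as long as a camera call. They do not tell look-alikes from the thing itself.
- bot.cut_out(picture, thing): "pixels" (384x512 bool, what is visible of it) and "uv" ([column, row] in pixels, amid what is visible of it).
The state is a dict: "time_s": time; "q": joint angles; "dq": joint speeds; "joint_efforts": joint torques, N m; "eef_pos": TCP position; "orientation": TCP orientation; "ft_force": force on the tool from outside, world axes, zero at the start; "torque": the same for the moment, N m; "opening": opening from 0.0 (shut) to 1.0 (fully open); "gripper_force": force on a finger pad.
Only numpy, scipy, OpenCV 4.12 (cv2) and the standard library are available. Lean on these libraries where they do the work, as an engineer would, in place of code of your own. Each camera call takes 0.05 s, during which the arm holds its last target. There are 200 camera calls.

## Task

The last white power module of this batch lies in one of the three pockets under the parts caddy's loose cover: slide the cover right across onto the caddy's flat deck, without lifting or tipping it, to see which pocket. Lift the module out, keep it upright, and set it down gently (no dropping), flat and terminals up, inside the border of the empty carrier in the yellow-framed tray; then slide the cover back fully home over the pockets. Leave the other parts in their pockets, the two finished modules and the rest of the bench as they are.

Things in the scene. Friction and masses are not known exactly. Their poses are not given: they have to be found in the camera images.
- caddy: Fixed white parts caddy, 220 (x) x 256 (y) mm; origin at the centre of its underside on the bench, z up. Half y<0: open pocket well. Half y>0: closed flat deck with vents in its sides. Deck and well edges are 48 mm above the bench; aluminium guide strips (x = +-102 to +-110 mm) and end stops (y = +-120 to +-128) stand 6 mm higher and keep the cover between them
- cover_handle (a point): Centre of the cover's black bow handle, axes as the caddy: bar 104 mm along x, 12 thick (y), 10 high, open beneath between end posts; centre 24 mm above the plate's top, 77 above the bench. At caddy y = -61 mm the cover is home against the stop, well covered; at +61 against the other stop, well open. It starts home or up to 9 mm ajar
- caddy_well (a point): Centre of the well's black floor, 8 mm above the bench, axes as the caddy. Well 180 (x) x 104 (y), 40 deep, split into three pockets, centres at x = -50, 0 and 50 mm, by two ribs (4 thick, 7 high) along y at x = -25 and 25
- module_center (a point): The power module to fetch, about 0.12 kg: white plastic body 70 long, 20 wide, from 4 to 24 mm height, on a copper base plate 92 x 20 x 4, three brass screw terminals on top, 30 high over all; long axis along its own y, z up. The point is its centre, 15 mm above its underside. It starts in one of the three pockets, base down, long axis along the caddy's y, hidden by the cover
- module: The same module; origin at the centre of its underside
- tray: Fixed inspection tray with a yellow frame and grey-green floor, 224 (x) x 140 (y) mm, frame 14 high and 10 wide; origin at the centre of its underside. Three grey carriers stand side by side on its floor at x = -68, 0 and 68 mm
- carrier_empty_seat (a point): Seat centre, on the floor (10 mm above the bench), of the one carrier without a module: a fixed grey plate 56 (x) x 114 (y) mm with an aluminium border 5 mm high and 4 thick round a seat 28 (x) x 100 (y) mm. Axes as the tray: the module's long axis goes along y, either way round
- mod_a_center (a point): A finished module lying in another carrier, same shape as the wanted one; its centre. Not to be disturbed
- mod_b_center (a point): A second finished module in the remaining carrier; its centre. Not to be disturbed
- link_center (a point): Flat copper bus link 20 x 90 x 5 mm in another pocket of the caddy; its centre, long axis y. Stays there
- clamp_center (a point): Flat dark steel clamp bar 18 x 90 x 6 mm in the remaining pocket of the caddy; its centre, long axis y. Stays there
- reels_center (a point): Stack of three white component reels, 180 mm across, 36 high; its centre. Bystander
- bottle_center (a point): White and green solvent bottle, 64 mm across, 183 high; its centre. Bystander
- jar_center (a point): White jar with blue cap, 68 mm across, 75 high; its centre. Bystander
- driver_grip (a point): Orange-handled screwdriver lying on the bench, 190 mm long; middle of its handle. Bystander
- cover: Loose aluminium cover plate of the caddy, 200 (x) x 118 (y) x 5 mm, about 0.4 kg, lying flat on the 48 mm high surface between the guide strips (2 mm play each side); slides freely along the caddy's y. Origin at the centre of its underside
Things that resemble listed ones, but are neither listed nor needed, are in the scene too. Several things have the shape of the cover; the one meant has the colours described above.

How it is judged:
By the outcome, as a careful person would: the job done as asked, in the order asked, and still so for the second after the job is handed in, with the robot touching nothing.
It also fails if it takes over 70 s, if anything falls off the work surface, if the arm or the gripper's body presses on something with over 40 N, if the wrist force passes 120 N, or if a joint passes its speed limit or range.

## Working session

There is one attempt and no reset: what is moved stays moved. The work goes in short steps, Python scripts to look and compute and a tool call to move; the robot and the scene stay as the last step left them, time stands still between calls to the robot, and variables do not carry over. Pictures are saved under pics/ and viewed, at most 12 in all, crops included, and the job is handed in when it is done.

Besides the shell and the picture viewer there is one more tool, called by a JSON object that holds its "api" and its "payload", one argument or row to a line. jog_arm: Moves the arm, as the interface text tells. Its arguments: {"type":"object","properties":{"delta_pos":{"type":"array","items":{"type":"array","items":{"type":"number"}}},"yaw":{"type":"array","items":{"type":"number"}},"hand":{"type":"number"}},"required":["delta_pos","yaw"]}

```bash
mkdir -p pics
cat > h.py <<'E'
import numpy as np,cv2
from workcell import bot
def ray(f,uv):
    K=np.array(f["intrinsics"]);D=np.array(f["distortion"])
    R=cv2.Rodrigues(np.array(f["rvec"],float))[0];t=np.array(f["tvec"],float).ravel()
    p=cv2.undistortPoints(np.array(uv,float).reshape(-1,1,2),K,D).reshape(-1,2)
    d=np.c_[p,np.ones(len(p))]@R
    return -R.T@t,d
def onz(f,uv,z):
    c,d=ray(f,uv); return c+d*((z-c[2])/d[:,2])[:,None]
def proj(f,P):
    return cv2.projectPoints(np.array(P,float).reshape(-1,1,3),np.array(f["rvec"],float),np.array(f["tvec"],float),np.array(f["intrinsics"]),np.array(f["distortion"]))[0].reshape(-1,2)
E
python3 - <<'E'
from h import *
ims=[]
for n in ["scene","side"]:
    f=bot.grab_frame(n);ims.append(f["image"])
    c,_=ray(f,[[256,192]]);print(n,c.round(3))
    for t in ["caddy","cover","cover_handle","tray","carrier_empty_seat","module","reels_center","bottle_center","jar_center","driver_grip"]:
        for r in bot.cut_out(f,t)[:4]:
            print(t,round(r["score"],2),np.round(r["uv"]),r["pixels"].sum(),onz(f,r["uv"],.05)[0].round(3))
    cv2.imwrite(f"pics/{n}0.png",cv2.resize(f["image"],(800,600),interpolation=cv2.INTER_CUBIC))
E
```

```text
scene [1.462 0.469 1.019]
caddy 0.9 [315. 226.] 3908 [0.592 0.24  0.05 ]
cover 0.8 [380. 189.] 1489 [0.343 0.369 0.05 ]
cover 0.79 [288. 204.] 1793 [0.544 0.131 0.05 ]
cover_handle 0.84 [287. 205.] 1842 [0.549 0.13  0.05 ]
cover_handle 0.68 [383. 190.] 1516 [0.345 0.378 0.05 ]
tray 0.92 [205. 193.] 711 [ 0.617 -0.125  0.05 ]
carrier_empty_seat 0.85 [209. 170.] 365 [ 0.516 -0.171  0.05 ]
module 0.7 [210. 173.] 357 [ 0.53 -0.16  0.05]
module 0.24 [134. 140.] 724 [ 0.496 -0.502  0.05 ]
reels_center 0.81 [417. 275.] 3168 [0.633 0.55  0.05 ]
bottle_center 0.8 [135. 138.] 747 [ 0.487 -0.508  0.05 ]
jar_center 0.67 [123. 171.] 460 [ 0.652 -0.427  0.05 ]
driver_grip 0.66 [255. 268.] 346 [0.809 0.149 0.05 ]
side [-0.2   -0.678  0.838]
caddy 0.95 [203. 188.] 2834 [0.503 0.192 0.05 ]
cover 0.68 [226. 186.] 1295 [0.564 0.141 0.05 ]
cover 0.59 [123. 206.] 1295 [0.269 0.316 0.05 ]
cover 0.19 [391. 278.] 1487 [ 0.549 -0.467  0.05 ]
cover_handle 0.71 [226. 189.] 1334 [0.553 0.13  0.05 ]
cover_handle 0.67 [124. 205.] 1271 [0.274 0.316 0.05 ]
tray 0.81 [303. 253.] 1119 [ 0.478 -0.239  0.05 ]
carrier_empty_seat 0.81 [290. 256.] 610 [ 0.445 -0.22   0.05 ]
carrier_empty_seat 0.26 [304. 254.] 1161 [ 0.477 -0.244  0.05 ]
reels_center 0.84 [163. 151.] 1143 [0.572 0.491 0.05 ]
reels_center 0.49 [204. 184.] 2702 [0.521 0.206 0.05 ]
bottle_center 0.72 [390. 276.] 1520 [ 0.552 -0.462  0.05 ]
jar_center 0.65 [390. 250.] 113 [ 0.641 -0.418  0.05 ]
jar_center 0.38 [207. 184.] 2784 [0.531 0.199 0.05 ]
driver_grip 0.71 [269. 171.] 115 [0.725 0.09  0.05 ]
```

View pics/scene0.png

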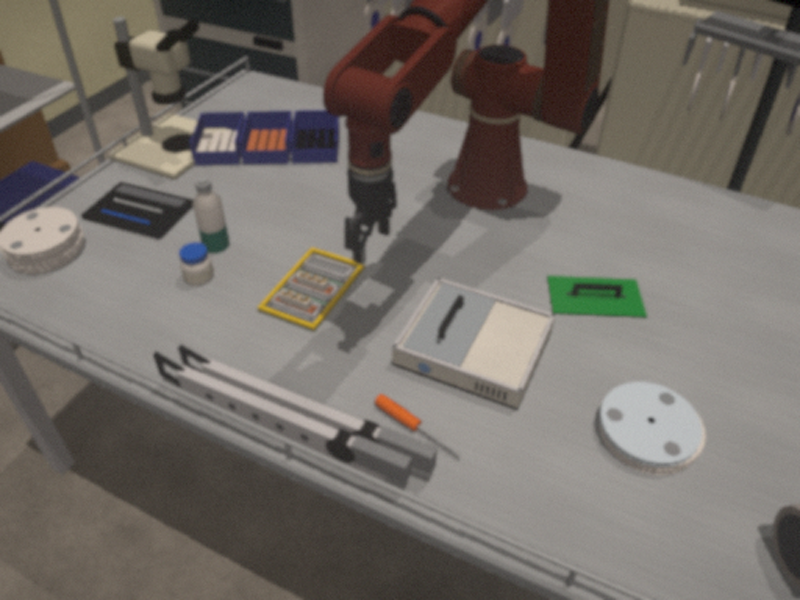

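View pics/side0.png

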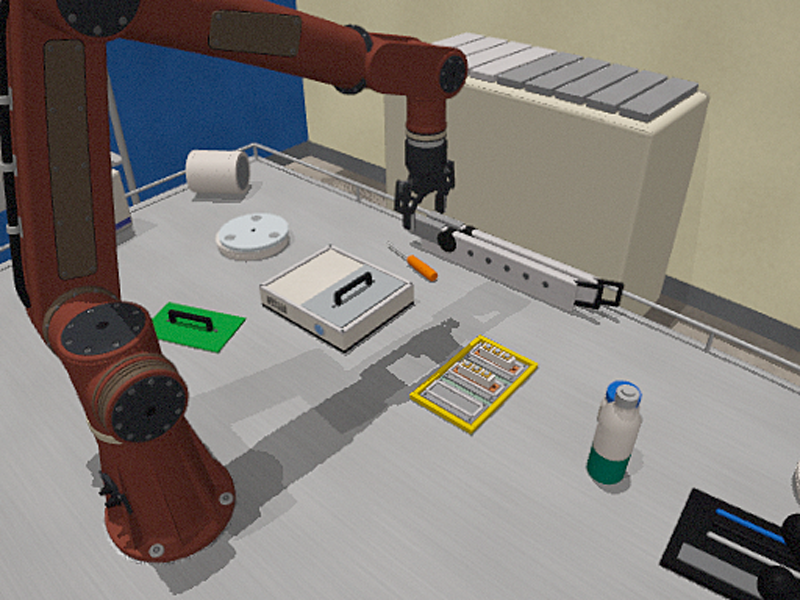

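The candidates for the cover are the aluminium plate with the black handle on the caddy at scene px (288,204) and the green look-alike plate at (382,189). The description says aluminium, so I choose (288,204). The empty carrier is the one nearest the robot, at scene (209,170) and side (290,256). The white jar, bottle and light-coloured boxes are distractors.

```bash
cat >> h.py <<'E'
from scipy.optimize import minimize
def box(p,sx,sy,h,z0=0):
    c,s=np.cos(p[2]),np.sin(p[2])
    return np.array([[p[0]+c*a*sx/2-s*b*sy/2,p[1]+s*a*sx/2+c*b*sy/2,z] for z in(z0,h) for a in(-1,1) for b in(-1,1)])
def local(p,xy):
    c,s=np.cos(p[2]),np.sin(p[2]); xy=np.atleast_2d(xy)
    return np.array(p[:2])+xy@np.array([[c,s],[-s,c]])
def fit(obs,p0,sx,sy,h):
    def cost(p):
        e=0
        for f,m in obs:
            S=4;q=cv2.convexHull((proj(f,box(p,sx,sy,h))*S).astype(np.float32)).astype(np.int32)
            r=np.zeros((384*S,512*S),np.uint8);cv2.fillConvexPoly(r,q,1)
            r=cv2.resize(r.astype(np.float32),(512,384),interpolation=cv2.INTER_AREA)
            e+=np.abs(r-m).sum()/m.sum()
        return e
    best=None
    for y in np.linspace(-.6,.6,7):
        o=minimize(cost,[p0[0],p0[1],p0[2]+y],method="Nelder-Mead",options=dict(initial_simplex=np.array(p0)+[0,0,y]+np.array([[0,0,0],[.03,0,0],[0,.03,0],[0,0,.2]]),xatol=1e-4,fatol=1e-4,maxiter=150))
        if best is None or o.fun<best.fun: best=o
    return best.x,best.fun
def hullmask(m):
    n,l,s,_=cv2.connectedComponentsWithStats(m.astype(np.uint8));k=1+s[1:,4].argmax()
    pts=np.argwhere(l==k)[:,::-1];r=np.zeros(m.shape,np.uint8)
    cv2.fillConvexPoly(r,cv2.convexHull(pts.astype(np.int32)),1);return r.astype(np.float32)
E
python3 - <<'E'
from h import *
C=[];T=[];vis=[]
for n in ["scene","side"]:
    f=bot.grab_frame(n)
    m=bot.cut_out(f,"caddy")[0]["pixels"].copy()
    for r in bot.cut_out(f,"cover"):
        P=onz(f,r["uv"],.05)[0]
        if np.hypot(P[0]-.55,P[1]-.135)<.05: m|=r["pixels"]
    m=cv2.morphologyEx(m.astype(np.uint8),cv2.MORPH_OPEN,np.ones((3,3)))
    C.append((f,hullmask(m)))
    hsv=cv2.cvtColor(f["image"],cv2.COLOR_BGR2HSV)
    y=cv2.inRange(hsv,(20,120,70),(35,255,255));y=cv2.morphologyEx(y,cv2.MORPH_CLOSE,np.ones((3,3)))
    T.append((f,hullmask(y)))
pc,e1=fit(C,[.55,.19,0],.22,.256,.054);pt,e2=fit(T,[.55,-.17,0],.224,.14,.014)
print("caddy",pc,e1,"tray",pt,e2)
np.savez("p.npz",pc=pc,pt=pt)
outs=[]
for f,_ in C:
    S=4;im=cv2.resize(f["image"],None,fx=S,fy=S,interpolation=cv2.INTER_CUBIC)
    for b in (box(pc,.22,.256,.054),box(pt,.224,.14,.014)):
        q=(proj(f,b)[4:]*S).astype(int)
        cv2.polylines(im,[q[[0,1,3,2]]],True,(255,0,255),1)
    h=np.r_[local(pc,[[-.052,-.061],[.052,-.061]]).T,[[.077,.077]]].T
    cv2.line(im,*[tuple(map(int,a*S)) for a in proj(f,h)],(0,255,0),1)
    u=(proj(f,[[.57,.02,.03]])[0]*S).astype(int)
    outs.append(im[max(0,u[1]-300):u[1]+300,max(0,u[0]-400):u[0]+400])
    outs[-1]=cv2.resize(outs[-1],(600,450))
cv2.imwrite("pics/fit.png",cv2.resize(np.vstack([o for o in outs]),(400*1,600)) if 0 else np.hstack([cv2.resize(o,(400,300)) for o in outs]))
print(local(pc,[[0,-.061]]),local(pt,[[-.068,0],[0,0],[.068,0]]))
E
```

```text
caddy [0.55197529 0.18846932 0.02472421] 0.0852116271853447 tray [ 0.54674757 -0.19347552  0.03031823] 0.11959164589643478
[[0.55348331 0.12748796]] [[ 0.47877882 -0.19553685]
 [ 0.54674757 -0.19347552]
 [ 0.61471632 -0.1914142 ]]
```

View pics/fit.png

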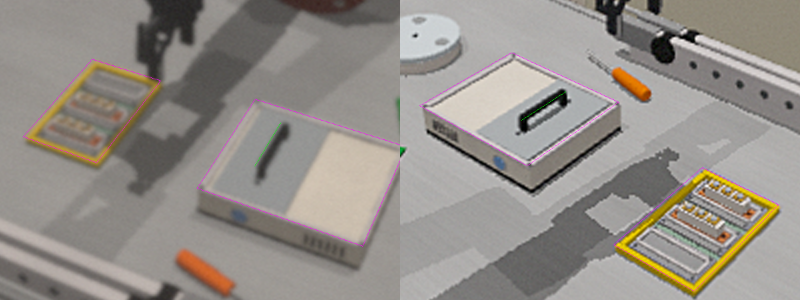

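The crop confirms the choice: the silver plate with the black bow handle sits home on the caddy, and the fitted outlines match the caddy and tray. The empty carrier is at tray x = −68. Next I move over the handle.

{"api": "jog_arm", "payload": {
  "delta_pos": [
    [-2.4, 4.2, 0],
    [-2.4, 4.2, 0],
    [-2.4, 4.2, 0],
    [0, 0, 0],
    [0, 0, 0]
  ],
  "yaw": [0.5, 0.5, 0.4, 0, 0]
}}

```text
time_s: 2.02
eef_pos: [0.5533, 0.1258, 0.2315]
orientation: [0.698, 0.716, 0.0, 0.001]
ft_force: [0.3, 0.3, 0.4]
opening: 1.002
gripper_force: 0.0
```

Run:
```python
from h import *
from scipy.spatial.transform import Rotation as Ro
s=bot.read_state();R=Ro.from_quat(s["orientation"]).as_matrix();print(s["eef_pos"],R.round(3).tolist(),s["opening"],s["q"])
p=np.load("p.npz");pc=p["pc"]
f=bot.grab_frame("wrist");print(ray(f,[[256,192]])[0])
im=f["image"].copy()
r=bot.cut_out(f,"cover_handle");print([(x["score"],x["uv"],onz(f,x["uv"],.077)[0]) for x in r])
h=np.r_[local(pc,[[-.052,-.061],[.052,-.061]]).T,[[.082,.082]]].T
cv2.line(im,*[tuple(map(int,a)) for a in proj(f,h)],(0,255,0),1)
q=proj(f,box(pc,.22,.256,.054)[4:]).astype(int);cv2.polylines(im,[q[[0,1,3,2]]],True,(255,0,255),1)
cv2.imwrite("pics/w1.png",im)
```

```text
[0.55333816 0.1258213  0.23154852] [[-0.025, 1.0, 0.001], [1.0, 0.025, -0.001], [-0.001, 0.001, -1.0]] 1.0023202942338347 [ 1.00291021e-01  9.46545219e-02  1.75168505e+00 -7.26436051e-04
  1.29445872e+00  7.55314446e-02]
[0.55115923 0.2113658  0.37438741]
[(0.86, [40.3, 16.4], array([0.35704369, 0.27602829, 0.077     ])), (0.77, [250.2, 160.3], array([0.55320913, 0.14530913, 0.077     ])), (0.19, [240.5, 322.5], array([ 0.54624908, -0.06579039,  0.077     ]))]
```

View pics/w1.png

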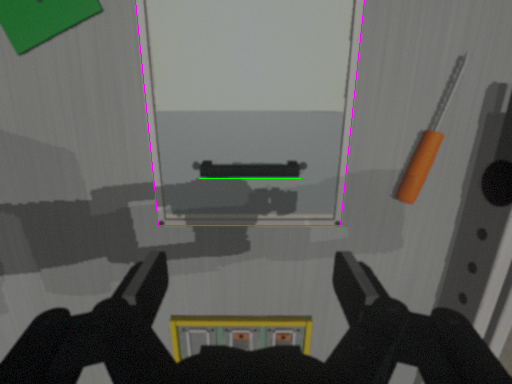

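The wrist view shows the silver cover with its bar at about (250,170), spanning columns 200–300. The home line is drawn at row 178, so the cover seems a few mm ajar. I'll measure the bar edges and refine the caddy pose from this view.

Run:
```python
from h import *
p=np.load("p.npz");pc=p["pc"]
f=bot.grab_frame("wrist");g=cv2.cvtColor(f["image"],cv2.COLOR_BGR2GRAY)
# bar dark rows
for u in (212,230,250,270,288):
    c=g[150:190,u-1:u+2].mean(1);i=np.where(c<50)[0]+150;print(u,i.min(),i.max(),onz(f,[[u,i.max()+.5]],.082)[0].round(4),onz(f,[[u,i.min()-.5]],.072)[0].round(4))
c=g[166:175].mean(0);i=np.where(c[150:350]<60)[0]+150;print("cols",i.min(),i.max(),onz(f,[[i.min(),170],[i.max(),170]],.082).round(4))
print("row profile x=200",g[195:235,180].tolist());print("col r140 left",g[130,135:170].tolist(),"right",g[130,335:370].tolist());print("col r205",g[205,145:175].tolist(),g[205,325:350].tolist())
print(proj(f,box(pc,.22,.256,.054)).round(1).tolist())
```

```text
212 164 175 [0.5144 0.1288 0.082 ] [0.5133 0.1391 0.072 ]
230 165 175 [0.533  0.1292 0.082 ] [0.5323 0.1385 0.072 ]
250 164 175 [0.5537 0.1297 0.082 ] [0.5534 0.1401 0.072 ]
270 165 175 [0.5744 0.1302 0.082 ] [0.5746 0.1395 0.072 ]
288 162 175 [0.593  0.1307 0.082 ] [0.5934 0.1432 0.072 ]
cols 200 298 [[0.5021 0.1344 0.082 ]
 [0.6029 0.1368 0.082 ]]
row profile x=200 [81, 82, 79, 79, 81, 81, 80, 81, 77, 81, 80, 81, 77, 77, 72, 69, 70, 69, 74, 89, 109, 121, 111, 90, 96, 113, 122, 126, 125, 123, 119, 108, 106, 106, 106, 106, 104, 104, 107, 107]
col r140 left [117, 118, 119, 119, 120, 117, 122, 120, 119, 118, 121, 123, 131, 139, 146, 146, 147, 146, 145, 134, 107, 101, 116, 119, 123, 125, 123, 120, 124, 122, 125, 123, 122, 121, 121] right [123, 121, 121, 121, 122, 120, 106, 90, 108, 133, 145, 146, 146, 144, 143, 136, 123, 117, 117, 120, 120, 118, 118, 119, 118, 116, 120, 119, 119, 119, 119, 118, 122, 121, 120]
col r205 [107, 111, 108, 108, 109, 109, 106, 106, 107, 101, 104, 97, 100, 108, 111, 107, 110, 98, 78, 77, 86, 92, 91, 91, 86, 83, 77, 79, 83, 81] [106, 107, 106, 106, 105, 107, 105, 101, 100, 87, 86, 111, 123, 129, 128, 127, 127, 122, 111, 108, 107, 106, 105, 104, 101]
[[170.1, 208.2], [151.3, -4.8], [329.5, 208.0], [347.9, -4.9], [158.7, 224.8], [133.2, -22.5], [341.0, 224.7], [365.9, -22.7]]
```

{"api": "jog_arm", "payload": {
  "delta_pos": [
    [0, 0.1, -1],
    [0, 0.1, -1],
    [0, 0.1, -1],
    [0, 0.1, -1],
    [0, 0.1, -1],
    [0, 0.1, -1],
    [0, 0.1, -1],
    [0, 0.1, -1],
    [0, 0.1, -1],
    [0, 0, 0]
  ],
  "yaw": [-10, -10, -10, -10, -10, -10, -10, -10, -10, 0],
  "hand": 0.2
}}

```text
time_s: 3.42
eef_pos: [0.5527, 0.134, 0.1402]
orientation: [1.0, 0.012, -0.001, 0.0]
ft_force: [0.2, 0.2, -0.5]
opening: 0.597
gripper_force: 0.0
```

Run:
```python
from h import *
from scipy.spatial.transform import Rotation as Ro
s=bot.read_state();R=Ro.from_quat(s["orientation"]).as_matrix();print(s["eef_pos"],R.round(3).tolist(),s["opening"],s["q"])
f=bot.grab_frame("wrist");print(ray(f,[[256,192]])[0])
im=f["image"].copy()
h=[[.553-.05,.135-.00125,.082],[.553+.05,.135+.00125,.082]]
cv2.line(im,*[tuple(map(int,a)) for a in proj(f,h)],(0,255,0),1)
cv2.imwrite("pics/w2.png",im)
```

```text
[0.55268593 0.13400252 0.14017226] [[1.0, 0.025, -0.002], [0.025, -1.0, -0.0], [-0.002, 0.0, -1.0]] 0.5965934940984603 [ 1.14524965e-01  1.95288314e-01  1.82072328e+00 -1.21273363e-04
  1.12791005e+00  1.66041271e+00]
[0.63693864 0.13770587 0.28286889]
```

View pics/w2.png

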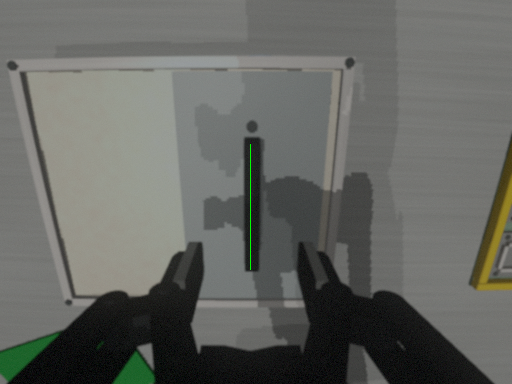

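The bar lies at columns 245–260, rows 138–271, centred between the fingers. There is a small gap to the end stop at right, so the cover is ajar. Now I descend and grip.

{"api": "jog_arm", "payload": {
  "delta_pos": [
    [0, 0.1, -3],
    [0, 0, -3],
    [0, 0, -2],
    [0, 0, 0]
  ],
  "yaw": [0, 0, 0, 0]
}}

```text
time_s: 3.98
eef_pos: [0.5517, 0.1356, 0.0597]
orientation: [1.0, 0.013, -0.002, 0.0]
ft_force: [-0.3, -0.2, -0.0]
opening: 0.604
gripper_force: 0.0
```

{"api": "jog_arm", "payload": {
  "delta_pos": [
    [0, 0, 0],
    [0, 0, 0],
    [0, 0, 0],
    [0, 0, 0],
    [0, 0, 0]
  ],
  "yaw": [0, 0, 0, 0, 0],
  "hand": -1
}}

```text
time_s: 4.6
eef_pos: [0.5546, 0.1357, 0.0632]
orientation: [1.0, 0.012, 0.002, 0.0]
ft_force: [-0.9, -2.6, 6.6]
opening: 0.122
gripper_force: 60.8
```

{"api": "jog_arm", "payload": {
  "delta_pos": [
    [0, 0, 0],
    [0, 0, 0]
  ],
  "yaw": [0, 0, 0]
}}

```text
$.yaw: bad value
```

{"api": "jog_arm", "payload": {
  "delta_pos": [
    [0, 0, 0],
    [0, 0, 0]
  ],
  "yaw": [0, 0]
}}

```text
time_s: 4.85
eef_pos: [0.5546, 0.1357, 0.0632]
orientation: [1.0, 0.012, 0.002, 0.0]
ft_force: [-1.8, -2.7, 6.6]
opening: 0.125
gripper_force: 60.8
```

{"api": "jog_arm", "payload": {
  "delta_pos": [
    [0, 0.6, 0],
    [-0.03, 1.1, 0],
    [-0.03, 1.2, 0],
    [-0.03, 1.2, 0],
    [-0.03, 1.2, 0],
    [-0.03, 1.2, 0],
    [-0.03, 1.2, 0],
    [-0.03, 1.2, 0],
    [-0.03, 1.2, 0],
    [0, 0, 0]
  ],
  "yaw": [0, 0, 0, 0, 0, 0, 0, 0, 0, 0]
}}

```text
time_s: 6.1
eef_pos: [0.5522, 0.2377, 0.0632]
orientation: [1.0, 0.013, 0.002, -0.0]
ft_force: [0.5, -0.2, 6.1]
opening: 0.125
gripper_force: 60.8
```

{"api": "jog_arm", "payload": {
  "delta_pos": [
    [-0.03, 0.7, 0],
    [0, 0.4, 0],
    [0, 0, 0],
    [0, 0, 0]
  ],
  "yaw": [0, 0, 0, 0]
}}

```text
time_s: 6.6
eef_pos: [0.5519, 0.2473, 0.0632]
orientation: [1.0, 0.013, 0.002, 0.001]
ft_force: [-0.8, -3.8, 7.2]
opening: 0.124
gripper_force: 60.9
```

{"api": "jog_arm", "payload": {
  "delta_pos": [
    [0, 0.2, 0],
    [0, 0, 0]
  ],
  "yaw": [0, 0]
}}

```text
time_s: 6.85
eef_pos: [0.5518, 0.2475, 0.0632]
orientation: [1.0, 0.013, 0.001, 0.002]
ft_force: [0.3, -9.2, 7.9]
opening: 0.124
gripper_force: 61.1
```

{"api": "jog_arm", "payload": {
  "delta_pos": [
    [0, 0, 0],
    [0, 0, 0],
    [0, 0, 0]
  ],
  "yaw": [0, 0, 0],
  "hand": 0.2
}}

```text
time_s: 7.22
eef_pos: [0.5498, 0.2504, 0.0609]
orientation: [1.0, 0.012, -0.0, -0.0]
ft_force: [0.1, -0.2, 0.7]
opening: 0.6
gripper_force: 0.0
```

{"api": "jog_arm", "payload": {
  "delta_pos": [
    [0, 0, 2],
    [0, 0, 5],
    [0, -2, 6],
    [0, -5, 3],
    [0, -5, 0],
    [0, -5, 0],
    [0, 0, 0]
  ],
  "yaw": [0, 0, 10, 10, 10, 10, 0]
}}

```text
time_s: 8.1
eef_pos: [0.5508, 0.0775, 0.2224]
orientation: [0.936, 0.351, 0.001, 0.001]
ft_force: [-0.1, 0.2, 0.4]
opening: 0.601
gripper_force: 0.0
```

{"api": "jog_arm", "payload": {
  "delta_pos": [
    [0, -1, 0],
    [0, -1, 0],
    [0, -1, 0],
    [0, 0, 0],
    [0, 0, 0],
    [0, 0, 0]
  ],
  "yaw": [10, 10, 10, 10, 10, 0]
}}

```text
time_s: 8.85
eef_pos: [0.5506, 0.0514, 0.2214]
orientation: [0.699, 0.715, 0.001, 0.0]
ft_force: [0.2, 1.1, 0.1]
opening: 0.602
gripper_force: 0.0
```

Run:
```python
from h import *
s=bot.read_state();print(s["eef_pos"],s["orientation"],s["opening"])
f=bot.grab_frame("wrist");im=f["image"]
for t in ["module","link_center","clamp_center","module_center"]:
    for r in bot.cut_out(f,t)[:4]: print(t,round(r["score"],2),np.round(r["uv"],1),r["pixels"].sum(),onz(f,r["uv"],.032)[0].round(4))
cv2.imwrite("pics/w3.png",im)
```

```text
[0.55055813 0.05140407 0.22143991] [6.99104735e-01 7.15019027e-01 5.78217187e-04 1.60339997e-04] 0.6019642944643174
module 0.9 [255.4  98.2] 1518 [0.5547 0.1321 0.032 ]
link_center 0.68 [215.7  97.3] 1391 [0.5117 0.1321 0.032 ]
module_center 0.65 [255.2 103.7] 1408 [0.5547 0.1264 0.032 ]
```

View pics/w3.png

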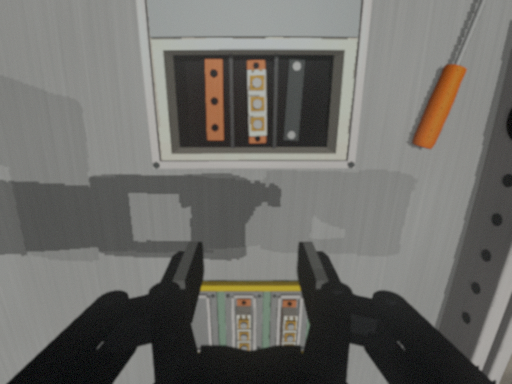

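The cover is on the deck. The well shows the copper link on the left (215,97), the module in the middle pocket (257,100) and the clamp on the right (294,100). Next I measure the module's pose precisely, and the carrier from the same view and the side view.

Run:
```python
from h import *
f=bot.grab_frame("wrist")
r=bot.cut_out(f,"module")[0];m=r["pixels"].astype(np.uint8)
im=f["image"];hsv=cv2.cvtColor(im,cv2.COLOR_BGR2HSV)
w=((im.min(2)>110)).astype(np.uint8);w[:, :238]=0;w[:,275:]=0;w[:64]=0;w[142:]=0
n,l,s,c=cv2.connectedComponentsWithStats(w);k=1+s[1:,4].argmax();print(s[k])
for row in (75,90,105,120,132):
    g=im[row,236:282].max(1);print(row,g.tolist())
a=cv2.minAreaRect(np.argwhere(m)[:,::-1].astype(np.float32));print(a)
bx=cv2.boxPoints(a);print(bx.round(1).tolist(),onz(f,bx,.012).round(4).tolist(),onz(f,bx,.032).round(4).tolist())
g=im[50:155,257];print(g.tolist())
print("cam",ray(f,[[256,192]])[0])
```

```text
[247  68  20  68 729]
75 [56, 52, 55, 51, 52, 51, 55, 55, 48, 54, 74, 117, 154, 166, 167, 167, 167, 168, 167, 166, 166, 166, 165, 165, 165, 163, 164, 165, 170, 165, 138, 92, 52, 48, 51, 49, 53, 54, 65, 77, 82, 81, 70, 56, 47, 48]
90 [53, 49, 48, 51, 51, 48, 48, 54, 51, 49, 49, 93, 142, 166, 172, 172, 172, 171, 172, 170, 169, 170, 169, 170, 170, 171, 171, 172, 175, 169, 144, 92, 51, 42, 43, 46, 44, 56, 68, 76, 79, 71, 61, 46, 47, 44]
105 [45, 46, 46, 45, 48, 46, 46, 48, 46, 43, 52, 83, 130, 160, 164, 155, 146, 144, 151, 156, 162, 160, 160, 159, 158, 155, 158, 155, 155, 152, 135, 97, 54, 44, 46, 39, 41, 55, 67, 77, 77, 67, 52, 46, 45, 46]
120 [43, 45, 44, 42, 48, 45, 44, 43, 45, 46, 38, 50, 94, 133, 152, 154, 155, 155, 152, 149, 152, 154, 152, 152, 148, 147, 149, 155, 165, 162, 142, 98, 53, 41, 40, 45, 45, 57, 67, 72, 70, 56, 41, 41, 42, 43]
132 [40, 41, 44, 49, 46, 40, 44, 44, 44, 44, 37, 47, 87, 138, 169, 178, 177, 179, 178, 178, 179, 177, 178, 177, 177, 178, 176, 178, 177, 175, 153, 110, 65, 45, 37, 41, 49, 59, 72, 71, 64, 52, 43, 39, 44, 40]
((257.2976989746094, 99.96846008300781),
[... 1435 characters left out ...]
75, 172], [169, 177, 175], [160, 167, 169], [133, 152, 161], [90, 131, 153], [92, 129, 152], [125, 141, 151], [148, 152, 154], [151, 156, 155], [152, 155, 155], [153, 155, 156], [153, 156, 155], [155, 158, 157], [150, 154, 153], [135, 142, 144], [103, 123, 137], [92, 126, 144], [127, 148, 158], [155, 168, 167], [169, 177, 174], [170, 179, 175], [156, 165, 162], [118, 124, 123], [69, 75, 77], [39, 42, 44], [36, 39, 44], [43, 51, 72], [51, 73, 114], [63, 90, 136], [52, 73, 114], [40, 48, 70], [42, 44, 50], [46, 48, 51], [66, 73, 73], [81, 89, 92], [91, 98, 100], [89, 96, 98], [88, 96, 100], [91, 99, 101], [117, 126, 126], [150, 161, 159], [164, 175, 173]]
cam [0.54839457 0.13606739 0.36368596]
```

Run:
```python
from h import *
f=bot.grab_frame("wrist")
P=onz(f,[[256.7,75],[257.0,90],[257.1,105],[257.5,120],[257.8,132]],.032);print(P.round(4).tolist())
a=np.polyfit(P[:,1],P[:,0],1);print("axis yaw deg",-np.degrees(a[0]))
E_=onz(f,[[256.8,57.9],[257.8,142.8]],.012);print(E_.round(4),E_.mean(0))
# caddy strips: find long edges of outer frame / rib lines
print("ribs",onz(f,[[230.3,75],[229,75],[276.5,75],[273.5,132]],.015).round(4))
pt=np.load("p.npz")["pt"]
fs=bot.grab_frame("side")
for r in bot.cut_out(fs,"carrier_empty_seat"):
    m=r["pixels"].astype(np.uint8);a=cv2.minAreaRect(np.argwhere(m)[:,::-1].astype(np.float32));print(r["score"],r["uv"],onz(fs,cv2.boxPoints(a),.01).round(4).tolist(),onz(fs,r["uv"],.012))
print(local(pt,[[-.068,0]]))
```

```text
[[0.5549, 0.1546, 0.032], [0.5557, 0.1395, 0.032], [0.5563, 0.124, 0.032], [0.5572, 0.108, 0.032], [0.558, 0.0949, 0.032]]
axis yaw deg 2.927861080243148
[[0.5548 0.1735 0.012 ]
 [0.559  0.0796 0.012 ]] [0.55688711 0.1265777  0.012     ]
ribs [[0.5259 0.1549 0.015 ]
 [0.5244 0.1549 0.015 ]
 [0.5772 0.1562 0.015 ]
 [0.5769 0.0933 0.015 ]]
0.67 [290.2, 258.4] [[0.4464, -0.1434, 0.01], [0.5089, -0.1231, 0.01], [0.508, -0.2511, 0.01], [0.4488, -0.2657, 0.01]] [[ 0.46797884 -0.20389734  0.012     ]]
[[ 0.47877882 -0.19553685]]
```

{"api": "jog_arm", "payload": {
  "delta_pos": [
    [0.3, 3, 0],
    [0.3, 4.5, -3],
    [0, 0, -5],
    [0, 0, -4],
    [0, 0, 0],
    [0, 0, 0]
  ],
  "yaw": [1.4, 0, 0, 0, 0, 0]
}}

```text
time_s: 10.1
eef_pos: [0.5576, 0.1252, 0.1021]
orientation: [0.69, 0.724, 0.001, 0.001]
ft_force: [1.0, -0.6, 0.6]
opening: 0.598
gripper_force: 0.0
```

Run:
```python
from h import *
s=bot.read_state();print(s["eef_pos"],s["orientation"])
f=bot.grab_frame("wrist");im=f["image"].copy()
b=box([.5562,.1265,np.radians(2.7)],.02,.07,.032)[4:]
q=proj(f,b).astype(int);cv2.polylines(im,[q[[0,1,3,2]]],True,(255,0,255),1)
cv2.imwrite("pics/w4.png",im)
```

```text
[0.55755171 0.12524456 0.10208341] [6.89750225e-01 7.24046548e-01 8.39063794e-04 7.20145408e-04]
```

View pics/w4.png

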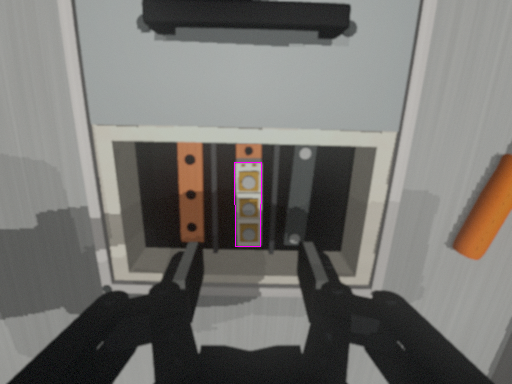

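The drawn outline sits on the module at (249,205). The fingers straddle it, with the link and clamp outside them. I descend and grip.

{"api": "jog_arm", "payload": {
  "delta_pos": [
    [-0.1, 0.1, -4],
    [0, 0, -3],
    [0, 0, -1.7],
    [0, 0, 0],
    [0, 0, 0]
  ],
  "yaw": [0, 0, 0, 0, 0]
}}

```text
time_s: 10.78
eef_pos: [0.5571, 0.1264, 0.0154]
orientation: [0.69, 0.724, 0.001, 0.001]
ft_force: [0.4, -0.9, 0.0]
opening: 0.603
gripper_force: 0.0
```

{"api": "jog_arm", "payload": {
  "delta_pos": [
    [0, 0, 0],
    [0, 0, 0],
    [0, 0, 0],
    [0, 0, 0]
  ],
  "yaw": [0, 0, 0, 0],
  "hand": -1
}}

```text
time_s: 11.28
eef_pos: [0.5567, 0.1264, 0.015]
orientation: [0.69, 0.724, 0.001, 0.001]
ft_force: [-0.2, -0.0, 5.6]
opening: 0.216
gripper_force: 61.6
```

{"api": "jog_arm", "payload": {
  "delta_pos": [
    [0, 0, 0.5],
    [0, 0, 1],
    [0, 0, 2],
    [0, 0, 3],
    [0, 0, 3],
    [0, 0, 1],
    [0, 0, 0],
    [0, 0, 0]
  ],
  "yaw": [0, 0, 0, 0, 0, 0, 0, 0]
}}

```text
time_s: 12.28
eef_pos: [0.5541, 0.1261, 0.1173]
orientation: [0.69, 0.724, -0.001, -0.001]
ft_force: [-0.7, -0.5, -2.7]
opening: 0.217
gripper_force: 60.8
```

Run:
```python
from h import *
from scipy.spatial.transform import Rotation as Ro
s=bot.read_state();R=Ro.from_quat(s["orientation"]).as_matrix();print(s["eef_pos"],R.round(4).tolist(),s["opening"],s["gripper_force"])
f=bot.grab_frame("wrist");im=f["image"].copy()
pt=np.load("p.npz")["pt"]
def rect(f,im,p,sx,sy,z,col):
    q=(proj(f,box(p,sx,sy,z)[4:])).astype(int);cv2.polylines(im,[q[[0,1,3,2]]],True,col,1)
z=s["eef_pos"][2]-.015
rect(f,im,[.5562,.1265,np.radians(2.7)],.02,.07,.032+z,(255,0,255))
g=bot.grab_frame("side");
c=g["image"];print([ (r["score"],r["uv"]) for r in bot.cut_out(g,"module")])
G=cv2.resize(c[110:300,170:423],(512,384),interpolation=cv2.INTER_CUBIC)
cv2.imwrite("pics/w5.png",cv2.resize(np.hstack([im,G]),(800,300)))
```

```text
[0.55412056 0.12612831 0.11727001] [[-0.0488, 0.9988, -0.0026], [0.9988, 0.0488, -0.0002], [-0.0001, -0.0026, -1.0]] 0.21707562222015797 60.77024459838867
[(0.49, [235.2, 174.7])]
```

View pics/w5.png

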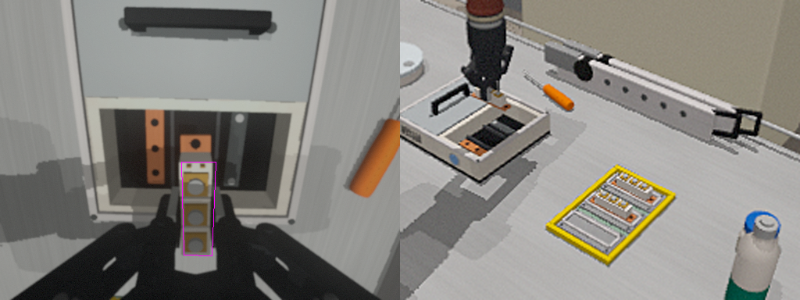

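The module is held upright and centred, and the link and clamp are undisturbed. I move past the tray to look at the seat from close by.

{"api": "jog_arm", "payload": {
  "delta_pos": [
    [0, -1, 2],
    [-0.6, -3, 3],
    [-0.8, -4.5, 3],
    [-0.8, -5, 2],
    [-0.8, -5, 0],
    [-0.8, -5, 0],
    [-0.8, -5, 0],
    [-0.8, -5, 0],
    [0, -4.5, 0],
    [0, -2.6, 0]
  ],
  "yaw": [0, 0, 0, 0, 0, 0, 0, -0.5, -0.5, 0]
}}

```text
time_s: 13.68
eef_pos: [0.5008, -0.2829, 0.2202]
orientation: [0.697, 0.717, -0.0, 0.001]
ft_force: [-0.4, 0.8, -1.3]
opening: 0.215
gripper_force: 60.7
```

{"api": "jog_arm", "payload": {
  "delta_pos": [
    [0, 0, 0],
    [0, 0, 0],
    [0, 0, 0]
  ],
  "yaw": [0, 0, 0]
}}

```text
time_s: 14.05
eef_pos: [0.5013, -0.2787, 0.2188]
orientation: [0.695, 0.719, 0.0, -0.0]
ft_force: [0.4, -0.7, -1.3]
opening: 0.217
gripper_force: 60.7
```

Run:
```python
from h import *
s=bot.read_state();print(s["eef_pos"],s["orientation"],s["opening"],s["gripper_force"])
f=bot.grab_frame("wrist");im=f["image"].copy()
pt=np.load("p.npz")["pt"]
for r in bot.cut_out(f,"carrier_empty_seat"):print(r["score"],r["uv"],onz(f,r["uv"],.012))
S=2
big=cv2.resize(im,None,fx=S,fy=S,interpolation=cv2.INTER_CUBIC)
def rect(p,sx,sy,z,col):
    q=(proj(f,box(p,sx,sy,z)[4:])*S).astype(int);cv2.polylines(big,[q[[0,1,3,2]]],True,col,1)
c=local(pt,[[-.068,0]])[0]
rect([*c,pt[2]],.028,.1,.015,(255,0,255));rect([*c,pt[2]],.036,.108,.015,(255,0,255));rect(pt,.224,.14,.014,(0,0,255))
cv2.imwrite("raw.png",im)
u=(proj(f,[[*c,.01]])[0]*S).astype(int);print(u)
x0=max(0,min(u[0]-300,1024-800));y0=max(0,min(u[1]-300,768-600));print(x0,y0)
cv2.imwrite("pics/w6.png",big[y0:y0+600,x0:x0+800])
np.save("w6.npy",im)
```

```text
[ 0.50131695 -0.27872215  0.21882727] [ 6.95470673e-01  7.18554466e-01  1.08375307e-04 -1.03308248e-04] 0.21728335709167754 60.74482083320618
0.61 [231.8, 88.4] [[ 0.47776342 -0.18855595  0.012     ]]
[465 189]
165 0
```

View pics/w6.png

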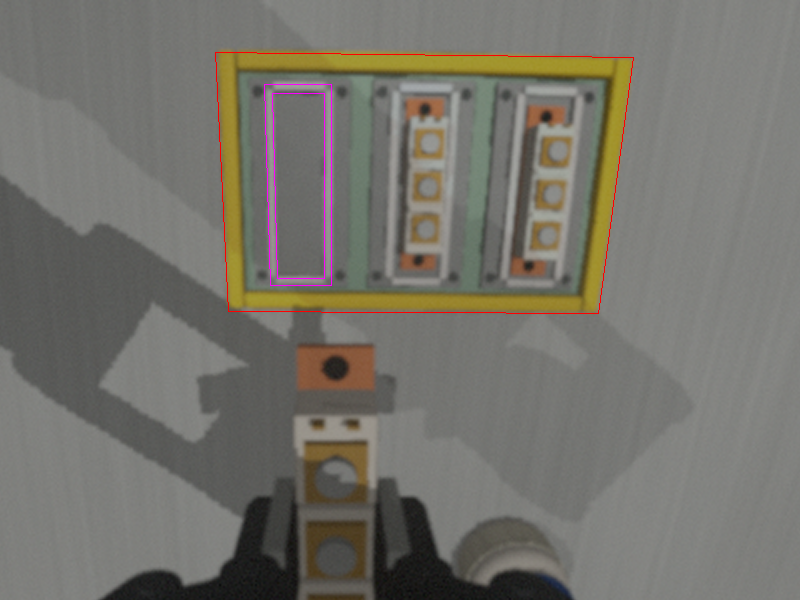

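The fitted seat outline lies on the empty carrier's border within about a pixel. Mod_a and mod_b are in the other two carriers, and the module is held level. Next I check the module's offset relative to the TCP.

Run:
```python
from h import *
s=bot.read_state();t=s["eef_pos"]
f=bot.grab_frame("wrist")
q=np.array([[297,345],[375,345],[298,389],[374,389]],float);q[:,0]+=165;q/=2
for z in (t[2]-.003,t[2]-.006,t[2]):print((onz(f,q,z)-np.array(t)).round(4).tolist())
c=local(np.load("p.npz")["pt"],[[-.068,0]])[0];print(t,"move cm",100*(c-t[:2]))
```

```text
[[-0.0112, 0.0464, -0.003], [0.0088, 0.0471, -0.003], [-0.0108, 0.0344, -0.003], [0.0092, 0.0351, -0.003]]
[[-0.0114, 0.0456, -0.006], [0.0091, 0.0463, -0.006], [-0.011, 0.0334, -0.006], [0.0095, 0.0341, -0.006]]
[[-0.0111, 0.0472, 0.0], [0.0086, 0.0479, 0.0], [-0.0107, 0.0355, 0.0], [0.009, 0.0361, 0.0]]
[ 0.50140205 -0.27875579  0.21871732] move cm [-2.26232315  8.32189408]
```

{"api": "jog_arm", "payload": {
  "delta_pos": [
    [-0.6, 2, 0],
    [-0.8, 3, 0],
    [-0.86, 3.3, -2],
    [0, 0, -4],
    [0, 0, -4],
    [0, 0, -4],
    [0, 0, -2],
    [0, 0, 0],
    [0, 0, 0],
    [0, 0, 0]
  ],
  "yaw": [0, 0, 0, 0, 0, 0, 0, 0, 0, 0]
}}

```text
time_s: 15.45
eef_pos: [0.48, -0.1972, 0.0603]
orientation: [0.696, 0.718, 0.0, 0.002]
ft_force: [-0.1, 0.2, -0.1]
opening: 0.218
gripper_force: 60.7
```

Run:
```python
from h import *
s=bot.read_state();t=s["eef_pos"];print(t,s["orientation"])
pt=np.load("p.npz")["pt"];c=local(pt,[[-.068,0]])[0];print("move cm",100*(c-t[:2]))
f=bot.grab_frame("wrist");im=f["image"].copy()
for sx,sy in((.028,.1),(.036,.108)):
    q=(proj(f,box([*c,pt[2]],sx,sy,.015)[4:])).astype(int);cv2.polylines(im,[q[[0,1,3,2]]],True,(255,0,255),1)
cv2.imwrite("pics/w7.png",im)
```

```text
[ 0.47998339 -0.19720441  0.06033087] [6.95829112e-01 7.18205519e-01 4.23526092e-04 1.58130587e-03]
move cm [-0.12045719  0.16675672]
```

View pics/w7.png

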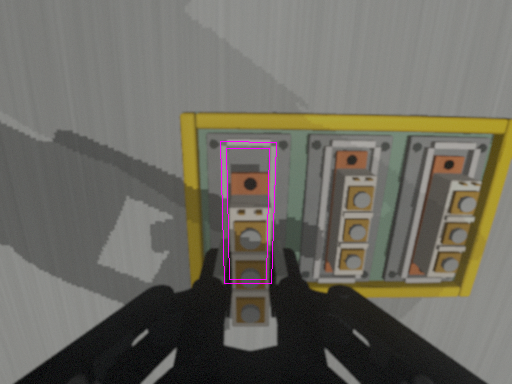

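{"api": "jog_arm", "payload": {
  "delta_pos": [
    [-0.1, 0.15, 0],
    [0, 0, -1.5],
    [0, 0, -1.5],
    [0, 0, -0.9],
    [0, 0, 0],
    [0, 0, 0]
  ],
  "yaw": [0, 0, 0, 0, 0, 0]
}}

```text
time_s: 16.25
eef_pos: [0.4777, -0.1953, 0.0194]
orientation: [0.696, 0.718, -0.0, -0.0]
ft_force: [1.0, 0.3, -1.9]
opening: 0.216
gripper_force: 60.7
```

{"api": "jog_arm", "payload": {
  "delta_pos": [
    [0, 0, -0.1],
    [0, 0, 0],
    [0, 0, 0]
  ],
  "yaw": [0, 0, 0]
}}

```text
time_s: 16.62
eef_pos: [0.4778, -0.1953, 0.0187]
orientation: [0.696, 0.718, 0.0, 0.0]
ft_force: [-0.6, -0.2, -2.0]
opening: 0.218
gripper_force: 60.7
```

{"api": "jog_arm", "payload": {
  "delta_pos": [
    [0.05, 0, -0.1],
    [0, 0, 0],
    [0, 0, 0]
  ],
  "yaw": [0, 0, 0]
}}

```text
time_s: 17.0
eef_pos: [0.4782, -0.1952, 0.0176]
orientation: [0.696, 0.718, -0.0, -0.0]
ft_force: [-0.2, -0.2, -1.4]
opening: 0.219
gripper_force: 60.7
```

{"api": "jog_arm", "payload": {
  "delta_pos": [
    [0, 0, -0.1],
    [0, 0, 0],
    [0, 0, 0]
  ],
  "yaw": [0, 0, 0]
}}

```text
time_s: 17.38
eef_pos: [0.4783, -0.1953, 0.017]
orientation: [0.696, 0.718, -0.0, 0.0]
ft_force: [-2.4, 0.9, 3.7]
opening: 0.22
gripper_force: 61.3
```

Contact felt, with +3.7 N upward. I release.

{"api": "jog_arm", "payload": {
  "delta_pos": [
    [0, 0, 0],
    [0, 0, 0],
    [0, 0, 0]
  ],
  "yaw": [0, 0, 0],
  "hand": -0.1
}}

```text
time_s: 17.75
eef_pos: [0.4782, -0.1953, 0.0165]
orientation: [0.696, 0.718, 0.0, 0.0]
ft_force: [0.6, 0.6, 0.3]
opening: 0.449
gripper_force: 0.0
```

{"api": "jog_arm", "payload": {
  "delta_pos": [
    [0, 0, 1],
    [0, 0, 2.5],
    [0, 0, 4],
    [0, -2, 5],
    [0, -4, 5],
    [0, -2, 2],
    [0, 0, 0],
    [0, 0, 0]
  ],
  "yaw": [0, 0, 0, 0, 0, 0, 0, 0]
}}

```text
time_s: 18.75
eef_pos: [0.4773, -0.273, 0.209]
orientation: [0.696, 0.718, 0.0, -0.001]
ft_force: [-0.1, -0.2, -0.3]
opening: 0.454
gripper_force: 0.0
```

Run:
```python
from h import *
s=bot.read_state();t=s["eef_pos"];print(t,s["orientation"])
pt=np.load("p.npz")["pt"];c=local(pt,[[-.068,0]])[0]
f=bot.grab_frame("wrist");S=2;im=cv2.resize(f["image"],None,fx=S,fy=S,interpolation=cv2.INTER_CUBIC)
q=(proj(f,box([*c,pt[2]],.028,.1,.015)[4:])*S).astype(int);cv2.polylines(im,[q[[0,1,3,2]]],True,(255,0,255),1)
a=im[0:400,200:700]
g=bot.grab_frame("side")["image"][200:300,250:350];g=cv2.resize(g,(300,400),interpolation=cv2.INTER_CUBIC)
cv2.imwrite("pics/w8.png",np.hstack([a,g]))
```

```text
[ 0.47732696 -0.27299251  0.20904689] [ 6.95896336e-01  7.18140822e-01  7.95842506e-05 -1.42938314e-03]
```

View pics/w8.png

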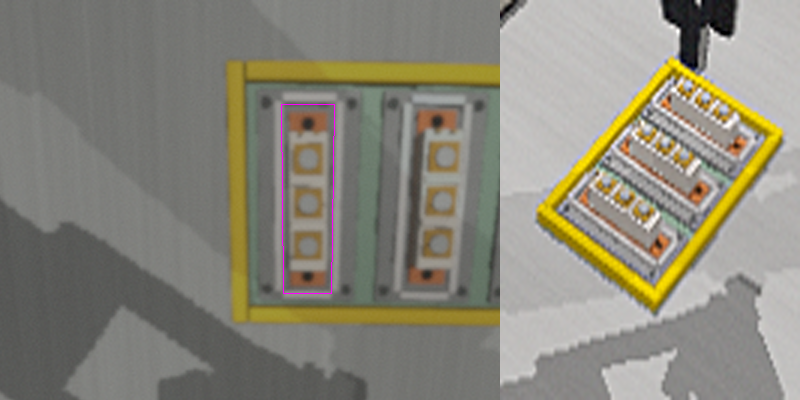

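The module sits flat inside the border, centred, terminals up, and the finished modules are unchanged. Now I return to the handle.

{"api": "jog_arm", "payload": {
  "delta_pos": [
    [0.73, 5.2, 0],
    [0.73, 5.2, 0],
    [0.73, 5.2, 0],
    [0.73, 5.2, 0],
    [0.73, 5.2, 0],
    [0.73, 5.2, 0],
    [0.73, 5.2, 0],
    [0.73, 5.2, 0],
    [0.73, 5.2, 0],
    [0.73, 5.3, 0]
  ],
  "yaw": [-9, -9, -9, -9, -9, -9, -9, -9, -9, -9.4],
  "hand": 0.2
}}

```text
time_s: 20.1
eef_pos: [0.5496, 0.2489, 0.2085]
orientation: [1.0, 0.01, -0.001, 0.0]
ft_force: [0.8, -0.3, -0.3]
opening: 0.599
gripper_force: 0.0
```

{"api": "jog_arm", "payload": {
  "delta_pos": [
    [0, 0, -4],
    [0, 0, -2],
    [0, 0, 0],
    [0, 0, 0]
  ],
  "yaw": [0, 0, 0, 0]
}}

```text
time_s: 20.6
eef_pos: [0.5516, 0.2463, 0.151]
orientation: [1.0, 0.012, 0.0, -0.0]
ft_force: [-0.5, 0.6, -0.0]
opening: 0.602
gripper_force: 0.0
```

Run:
```python
from h import *
s=bot.read_state();t=s["eef_pos"];print(t,s["orientation"],s["opening"])
f=bot.grab_frame("wrist");g=cv2.cvtColor(f["image"],cv2.COLOR_BGR2GRAY)
for row in (150,170,190,210,230):
    d=np.where(g[row,200:300]<40)[0]+200
    if len(d):print(row,d.min(),d.max(),onz(f,[[(d.min()+d.max())/2,row]],.082)[0].round(4))
```

```text
[0.55164833 0.24630098 0.15104551] [ 9.99930426e-01  1.17890140e-02  3.85874816e-04 -1.17666222e-04] 0.6022050149887991
210 251 254 [0.5492 0.2458 0.082 ]
230 245 252 [0.5319 0.2486 0.082 ]
```

{"api": "jog_arm", "payload": {
  "delta_pos": [
    [0, 0.15, -3],
    [0, 0, -3],
    [0, 0, -2],
    [0, 0, -1],
    [0, 0, 0]
  ],
  "yaw": [0, 0, 0, 0, 0]
}}

```text
time_s: 21.28
eef_pos: [0.5513, 0.2481, 0.0603]
orientation: [1.0, 0.012, -0.0, 0.0]
ft_force: [0.9, 0.1, 0.6]
opening: 0.602
gripper_force: 0.0
```

{"api": "jog_arm", "payload": {
  "delta_pos": [
    [0, 0, 0],
    [0, 0, 0],
    [0, 0, 0],
    [0, 0, 0],
    [0, 0, 0]
  ],
  "yaw": [0, 0, 0, 0, 0],
  "hand": -1
}}

```text
time_s: 21.9
eef_pos: [0.5522, 0.2475, 0.0618]
orientation: [1.0, 0.012, 0.001, 0.001]
ft_force: [-1.3, -5.1, 5.6]
opening: 0.12
gripper_force: 60.1
```

{"api": "jog_arm", "payload": {
  "delta_pos": [
    [0, -0.6, 0],
    [0.03, -1.2, 0],
    [0.03, -1.3, 0],
    [0.03, -1.3, 0],
    [0.03, -1.3, 0],
    [0.03, -1.3, 0],
    [0.03, -1.3, 0],
    [0.03, -1.3, 0],
    [0.03, -1.2, 0],
    [0.03, -0.6, 0]
  ],
  "yaw": [0, 0, 0, 0, 0, 0, 0, 0, 0, 0]
}}

```text
time_s: 23.15
eef_pos: [0.5551, 0.1358, 0.0618]
orientation: [1.0, 0.011, 0.002, -0.002]
ft_force: [0.5, 5.9, 4.9]
opening: 0.119
gripper_force: 60.0
```

{"api": "jog_arm", "payload": {
  "delta_pos": [
    [0.03, -0.5, 0],
    [0, -0.4, 0],
    [0, 0, 0],
    [0, 0, 0]
  ],
  "yaw": [0, 0, 0, 0]
}}

```text
time_s: 23.65
eef_pos: [0.5555, 0.1267, 0.0618]
orientation: [1.0, 0.012, 0.002, -0.002]
ft_force: [0.7, 3.9, 5.6]
opening: 0.121
gripper_force: 60.0
```

{"api": "jog_arm", "payload": {
  "delta_pos": [
    [0, -0.2, 0],
    [0, 0, 0],
    [0, 0, 0]
  ],
  "yaw": [0, 0, 0]
}}

```text
time_s: 24.02
eef_pos: [0.5554, 0.1255, 0.0618]
orientation: [1.0, 0.012, 0.002, -0.002]
ft_force: [1.0, 5.9, 5.2]
opening: 0.12
gripper_force: 60.0
```

{"api": "jog_arm", "payload": {
  "delta_pos": [
    [0, -0.2, 0],
    [0, 0, 0],
    [0, 0, 0]
  ],
  "yaw": [0, 0, 0]
}}

```text
time_s: 24.4
eef_pos: [0.5554, 0.1254, 0.0618]
orientation: [1.0, 0.011, 0.002, -0.004]
ft_force: [0.6, 11.7, 5.0]
opening: 0.128
gripper_force: 60.0
```

The cover is against the stop (y = 0.1254, force rising). I release and retreat.

{"api": "jog_arm", "payload": {
  "delta_pos": [
    [0, 0, 0],
    [0, 0, 0],
    [0, 0, 0]
  ],
  "yaw": [0, 0, 0],
  "hand": 0.2
}}

```text
time_s: 24.78
eef_pos: [0.5537, 0.1208, 0.0598]
orientation: [1.0, 0.012, -0.001, 0.0]
ft_force: [0.3, -0.3, 1.0]
opening: 0.596
gripper_force: 0.0
```

{"api": "jog_arm", "payload": {
  "delta_pos": [
    [0, 0, 1],
    [0, 0, 3],
    [0, 0, 5],
    [0, 0, 5],
    [0, 0, 3],
    [0, 0, 0],
    [0, 0, 0],
    [0, 0, 0]
  ],
  "yaw": [0, 0, 0, 0, 0, 0, 0, 0]
}}

```text
time_s: 25.78
eef_pos: [0.5528, 0.121, 0.228]
orientation: [1.0, 0.012, -0.002, 0.0]
ft_force: [0.1, 0.4, 0.7]
opening: 0.604
gripper_force: 0.0
```

Run:
```python
from h import *
f=bot.grab_frame("wrist")["image"];g=bot.grab_frame("side")["image"]
cv2.imwrite("pics/end.png",np.hstack([cv2.resize(f,(400,300)),cv2.resize(g[100:300,120:387],(400,300))]))
```

```text
(no output)
```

View pics/end.png

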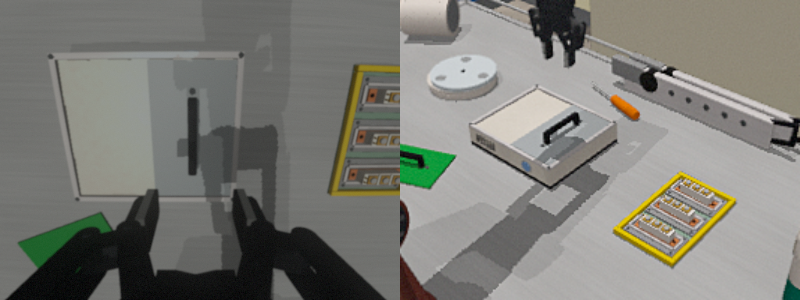

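The cover is home against the end stop with no gap at column 238, all three carriers are filled, and the arm is clear.

```bash
python3 -c "
from workcell import bot
print(bot.close_job())"
```

```text
the job is handed in; nothing more can be done
None
```

I handed the job in at about 26 s of robot time: the module from the middle pocket now sits flat, terminals up, inside the empty carrier's border, and the cover is back home against its stop; no verdict was returned.

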